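# Eject a glaze test block and trap it with the other finger

### The arm

A 7-joint arm with a two-finger parallel gripper is mounted at the origin on the work surface. World frame = base frame: x ahead of the robot, y to its left, z up, the work surface at z = 0. Lengths are in m, angles in rad, forces in N, time in s.
With the tool pointing down it reaches from about 0.4 to 0.75 m from the base axis. Payload 19.5 kg.
Tool frame: the origin (TCP) lies midway between the tips of the shut fingers; the grasp point (between the pads) lies 19 mm behind it (grip_depth is the distance from the TCP to the grasp point, in m); z points along the fingers, x is the direction in which the jaws open and shut, and the axes are right-handed (so a half turn about z gives the same grasp; the last joint's range is limited). The gripper opens to 85 mm and grips with 20 to 120 N. Pads are 22 mm wide; open, the fingers measure 114 mm over their backs; the gripper's body (76 mm by 85 mm) begins 54 mm behind the grasp point. The pads swing forward as they close: fully open they stand 13 mm farther back than shut.
Start: joints at [1.242, 0.707, -0.028, 1.485, 0.022, 0.951, -0.075], TCP at [0.163, -0.551, 0.207] pointing down, gripper open.
Joint ranges: [-2.71, 2.71], [-0.32, 2.16], [-1.57, 1.52], [0, 2.45], [-1.46, 4.6], [0, 2.02], [-2.83, 2.83]. Speed limits (rad/s): [1.89, 1.89, 2.57, 2.57, 3.01, 3.01, 3.01].

### API

Orientations are given as a rotation vector (axis times angle).
In Python, from plant import get_state, get_image, camera_model, close_job, grip_depth gives the robot as it stands. The module is installed in compiled form; this text tells all that it offers.
- The arm moves only by the shell command python3 -m creep 'ROWS' [OPENING] [FORCE]. ROWS is JSON, one flat list of numbers, 6 for each row, row after row: the shift along the tool's x, y, z in mm, then the turn, a rotation vector about the tool's x, y, z in rad. In form: [tx, ty, tz, rx, ry, rz, tx, ty, tz, rx, ry, rz, ...]. A call has 1 to 20 rows; each row shifts and turns the commanded pose from where the row before left it, along the tool's axes as they then stand; what a row does not reach is not made up. A row lasts 1/12 s, in which the tool goes at most 41.7 mm and 7.16 degrees, less where a joint would pass 70% of its speed; a pose out of reach is approached as far as the arm can. A call is refused whole if a number of a shift passes 41.7 or a number of a turn 0.125, either way. A call with a gripper value outside its range is refused whole. OPENING is the opening, from 0 (shut) to 1 (fully open), set as the call begins (- or left out, the last holds). The fingers move at their own pace and stop on an object; FORCE is the grip in N (left out, the last holds). Time passes only in rows, so rows that do not move let the fingers close. It gives the time, the measured TCP pose, the force and the opening at its end, in the units of the state.
- get_state(): the state, without advancing time (a new reading comes with each control period).
- get_image(name): name is "scene" or "side" or "wrist"; returns the picture (400x640x3 uint8, red, green, blue); there is no depth.
- camera_model(name): a dict with "fx", "fy", "cx", "cy" (pixels), "cam_to_world" (4x4, takes a point from camera to world coordinates). Camera axes: x right, y up, looking along -z (the intrinsics and any distortion apply to the point x, -y, -z); pixel columns grow to the right and rows downward; lengths in m; the calibration is good to about 2 mm. A picture is of the moment at which its call begins: read the wrist's pose just before it. camera_model takes no time and is no camera call; for the wrist camera it gives the pose at the moment of the call.
- close_job(): hands the job in, once; it reports no verdict.
The state is a dict: "t": time; "joint_positions": joint angles; "dq": joint speeds; "joint_efforts": joint torques, N m; "tcp_pos": TCP position; "orientation": TCP orientation; "ft_force": force on the tool from outside, world axes, zero at the start; "moment": the same for the moment, N m; "finger_gap": finger opening in m.
Only numpy, scipy, OpenCV 4.12 (cv2) and the standard library are available. Lean on these libraries where they do the work, as an engineer would, in place of code of your own. Each camera call takes 0.05 s, during which the arm holds its last target.

### The job

Press the orange key of the spring ejector down with one finger so that the glazed test block pops out of its place, and with the other finger stop the block in the channel, level with the key, before it slides off the open end. Do not lift the block and leave everything else where it is. Finish while still holding: one finger keeping the key down, the other keeping the block trapped in the channel.

Things in the scene. Friction and masses are not known exactly. Their poses are not given: they have to be found in the camera images.
- ejector: spring ejector fixed on a plywood board (290 x 200 x 12 mm); origin on the table, under the channel's centre line, level with the key. Its x axis runs along the channel to the grey spring housing (x 140 to 185 mm, 66 wide, top at z 55); the block is ejected along -x. y points to the orange key, z up. Board spans x -100 to 190, y -100 to 100. Numbers below are in this frame
- catch (a point): point on the channel floor's centre line level with the key: x 0, y 0, z 30 mm, axes as the ejector's. The aluminium channel is 48 mm wide inside (y -24 to 24), its walls 5 thick with tops at z 42; smooth floor at z 30 from x -30 to 140. A finger standing here, straight down, tip between z 32 and 48 mm, stops the block with its side
- open_end (a point): middle of the open end of the channel floor, x -30, y 0, z 30 mm: nothing stops the block there, it drops off once its centre passes it
- gate (a point): top centre of the steel gate that holds the block back: at rest x 72, z 39 mm (9 above the floor), 6 thick, 20 wide. It is one piece with the key and sinks into the floor as the key goes down
- pusher (a point): face of the black damped follower behind the block, at rest x 125 mm. It pushes the block along -x with about 4 N over 150 mm travel. With the gate down the block slides at about 0.1 m/s: it gets level with the key in about 0.6 s and drops off the open end about 0.7 s later unless stopped
- block: glazed test block, terracotta with a blue top and a green dot, 50 (along the channel) x 44 x 24 mm, about 0.14 kg, loose; origin under its centre. It starts on the channel floor against the gate, with its centre at x = 100 mm in the ejector's frame, top at z 54 mm
- key_pad: orange press key beside the channel, 44 mm along the channel x 34 mm across, 8 mm thick; origin at the centre of its top face, which at rest is at x 0, y 66, z 52 mm in the ejector's frame, axes as the ejector's. It moves straight down
- key (a joint): travel of the orange key, m: 0 up, 0.014 fully down, springs back up when let go. About 2 N starts it and 5.5 N takes it to the bottom (the gate's rubbing on the block adds up to 2.5 N). The gate lets the block go at 0.008 to 0.010
- spare: bystander: spare block, terracotta with a white top, 50 x 44 x 24 mm, loose on the board near its far end on the key's side; origin under its centre
- tiles: bystander: stack of three bonded green and white tiles, 50 x 50 x 24 mm, loose on the board near its far end on the side away from the key; origin under its centre
- pot: bystander: small green glass pot with white cap, 36 mm across, 45 mm high, loose on the board near its open-end edge on the side away from the key; origin under its centre
- mug: bystander: blue mug, 80 mm across plus handle, 95 mm high, loose on the table; origin under its centre
- bowl: bystander: white bowl, 130 mm across, 55 mm high, loose on the table; origin under its centre
- brushes: bystander: brass-coloured beaker of brushes, 76 mm across, 165 mm high with the brushes, loose on the table; origin under its centre
- tray: bystander: wooden tray of mosaic chips, 170 x 120 x 35 mm, loose on the table; origin under its centre
Mind the look-alikes: they are no part of the job. Leave any brown or yellow look-alike of the block alone.

How it is judged:
By the outcome, as a careful person would: the job done as asked, in the order asked, and still so for the second after the job is handed in, while the arm keeps its last pose, push and grip.
It also fails if it takes over 32 s, if anything falls off the work surface, if the arm or the gripper's body presses on something with over 40 N, if the wrist force passes 120 N, or if a joint passes its speed limit or range.

## Working session

There is one attempt and no reset: what is moved stays moved. The work goes in short steps, Python scripts to look and compute and a shell command to move; the robot and the scene stay as the last step left them, time stands still between calls to the robot, and variables do not carry over. Pictures are saved under pics/ and viewed, and the job is handed in when it is done.

```bash
mkdir -p pics
python3 - <<'E'
from plant import *
import cv2
print(get_state(), grip_depth)
for n in ["scene","side","wrist"]:
    m=camera_model(n); im=get_image(n); cv2.imwrite(f"pics/{n}0.png",im[:,:,::-1]); print(n,m)
E
```

```text
{'t': 0.0, 'joint_positions': array([ 1.24234526,  0.70708249, -0.02759282,  1.48499948,  0.0219925 ,
        0.95090283, -0.07553256]), 'dq': array([ 1.80105194e-03,  3.61685779e-05,  4.47330291e-04,  1.77739715e-04,
       -7.74091468e-04,  3.47604290e-04, -1.77384687e-04]), 'joint_efforts': array([-1.54279198e-03, -8.83227110e+01,  1.23436689e+00, -2.36170667e+01,
        1.68926449e-02,  6.57308366e-03, -1.56525869e-05]), 'tcp_pos': array([ 0.16253728, -0.55124521,  0.20663936]), 'orientation': array([-2.51551269e+00,  1.88093803e+00,  1.41185248e-03]), 'ft_force': array([ 0.35302677, -0.79440594,  0.05175977]), 'moment': array([-0.00644179,  0.00499989, -0.02851528]), 'finger_gap': 0.08544323780128772} 0.0187
scene {'fx': 448.4521001563266, 'fy': 448.4521001563266, 'cx': 321.67336956933894, 'cy': 198.7532312878201, 'cam_to_world': array([[-0.54835938, -0.60281889,  0.57957862,  1.28010888],
       [ 0.83603139, -0.41077619,  0.36375051,  0.44222931],
       [ 0.01880141,  0.68401192,  0.72922849,  0.97820225],
       [ 0.        ,  0.        ,  0.        ,  1.        ]])}
side {'fx': 491.6481344335695, 'fy': 491.6481344335695, 'cx': 320.8366709830468, 'cy': 209.24048788398835, 'cam_to_world': array([[-0.96182475,  0.11714753, -0.24732489,  0.1831602 ],
       [-0.27301384, -0.47310477,  0.83763675,  1.20405263],
       [-0.01888351,  0.87318288,  0.48702677,  0.78548321],
       [ 0.        ,  0.        ,  0.        ,  1.        ]])}
wrist {'fx': 296.6945559837694, 'fy': 296.6945559837694, 'cx': 325.99981696233425, 'cy': 201.34748414687888, 'cam_to_world': array([[ 0.28306953,  0.90797589,  0.30895213,  0.24226044],
       [-0.95909826,  0.2684757 ,  0.0897292 , -0.52849279],
       [-0.00147419, -0.32171506,  0.94683539,  0.37371542],
       [ 0.        ,  0.        ,  0.        ,  1.        ]])}
```

View pics/scene0.png

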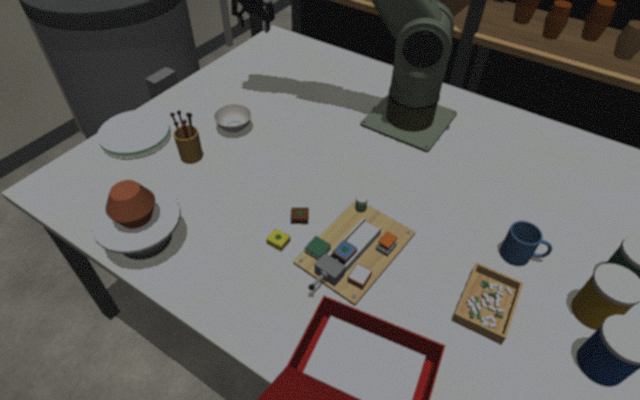

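View pics/side0.png

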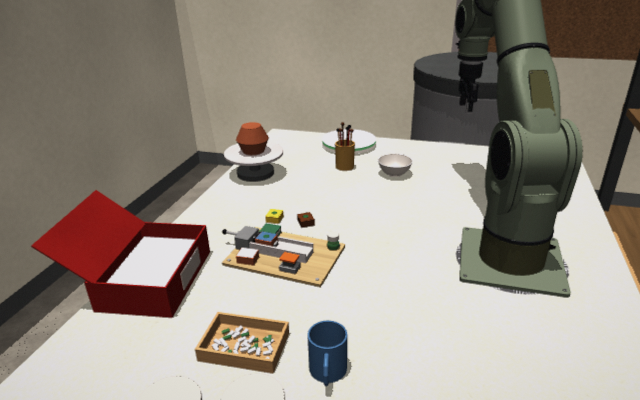

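View pics/wrist0.png

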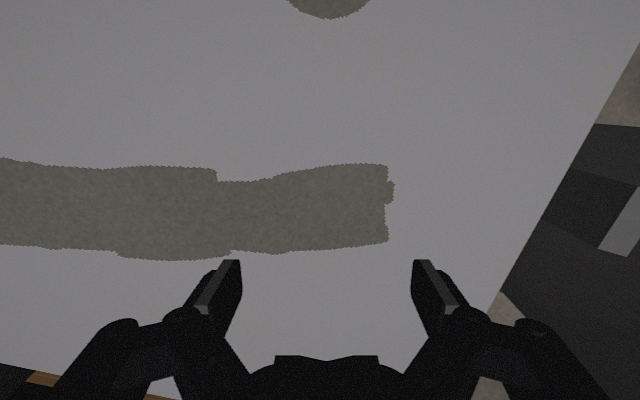

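The scene view shows the ejector board at about (355,250). In the channel is the blue-topped block (345,250), with the orange key at (387,240), the tiles at (318,245), the spare at (360,275) and the pot at (361,205). The look-alikes are brown (300,215) and yellow (278,238), both off the board. I'll confirm with enlarged crops.

Run:
```python
import cv2,numpy as np
a=cv2.imread("pics/scene0.png")[190:310,255:425]; b=cv2.imread("pics/side0.png")[200:290,210:355]
cv2.imwrite("pics/scenec.png",cv2.resize(a,None,fx=4.7,fy=4.7,interpolation=cv2.INTER_CUBIC))
cv2.imwrite("pics/sidec.png",cv2.resize(b,None,fx=5.5,fy=5.5,interpolation=cv2.INTER_CUBIC))
```

```text
(no output)
```

View pics/scenec.png

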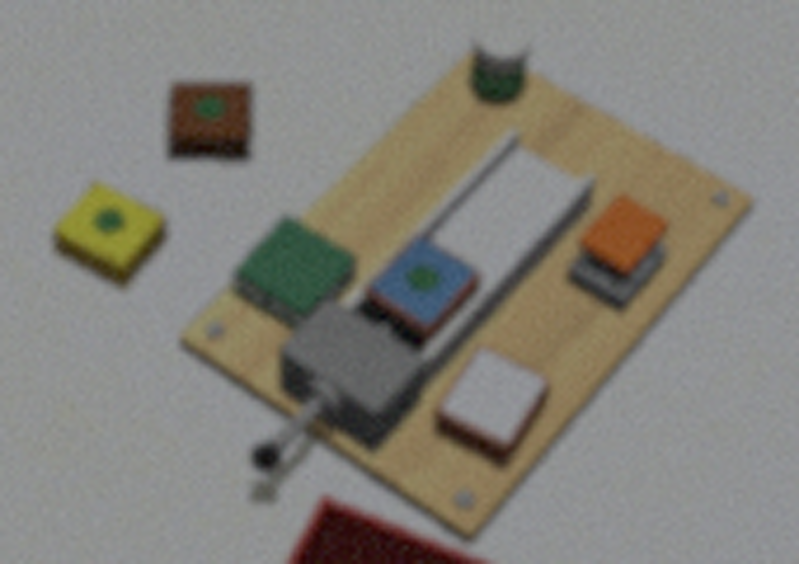

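View pics/sidec.png

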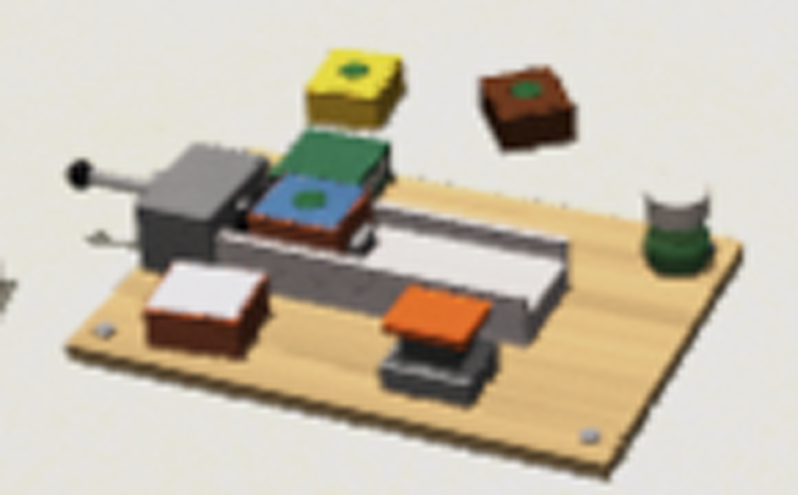

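The crops confirm it. The blue-topped block with the green dot sits in the channel against the gate, at scene (345,250). The brown one (300,215) and the yellow one (278,238) lie off the board, and the white-topped one (360,275) is the spare. Next I'll measure.

```bash
cat > h.py <<'E'
import numpy as np,cv2
from plant import *
def ray(m,uv,z):
    T=m["cam_to_world"]; d=T[:3,:3]@np.array([(uv[0]-m["cx"])/m["fx"],-(uv[1]-m["cy"])/m["fy"],-1.]); o=T[:3,3]
    return o+d*(z-o[2])/d[2]
def proj(m,P):
    T=m["cam_to_world"]; c=T[:3,:3].T@(np.asarray(P)-T[:3,3]); return np.array([m["cx"]+m["fx"]*c[0]/-c[2],m["cy"]-m["fy"]*c[1]/-c[2]])
def cen(im,lo,hi,box):
    h=cv2.cvtColor(im,cv2.COLOR_BGR2HSV); k=cv2.inRange(h,lo,hi); mm=np.zeros_like(k); x0,y0,x1,y1=box; mm[y0:y1,x0:x1]=255; k&=mm
    k=cv2.morphologyEx(k,cv2.MORPH_CLOSE,np.ones((5,5)))
    n,l,s,c=cv2.connectedComponentsWithStats(k); i=1+np.argmax(s[1:,4]); return c[i],s[i,4]
def kabsch(L,W):
    L=np.asarray(L)[:,:2];W=np.asarray(W)[:,:2]; a=L-L.mean(0);b=W-W.mean(0)
    th=np.arctan2((a[:,0]*b[:,1]-a[:,1]*b[:,0]).sum(),(a*b).sum()); R=np.array([[np.cos(th),-np.sin(th)],[np.sin(th),np.cos(th)]])
    t=W.mean(0)-R@L.mean(0); return th,t,np.linalg.norm(L@R.T+t-W,axis=1)
E
python3 - <<'E'
from h import *
allL=[];allW=[]
for n,off,s,box,cor in [("scene",(255,190),4.7,(290,190,420,310),{(-.1,.1):(750,200),(.19,-.1):(184,338),(.19,.1):(470,523)}),
  ("side",(210,200),5.5,(215,200,350,290),{(-.1,.1):(607,455),(-.1,-.1):(742,240),(.19,.1):(70,345)})]:
    m=camera_model(n); im=cv2.imread(f"pics/{n}0.png"); L=[];W=[];
    for k,v in cor.items():
        # undo resize centre convention
        uv=((v[0]+.5)/s-.5+off[0],(v[1]+.5)/s-.5+off[1]); L.append(k);W.append(ray(m,uv,.012))
    for lo,hi,z,l,nm in [((5,150,110),(17,255,255),.052,(0,.066),"key"),((98,80,50),(120,255,255),.054,(.1,0),"block")]:
        c,a=cen(im,lo,hi,box); print(n,nm,c,a,ray(m,c,z)); L.append(l);W.append(ray(m,c,z))
    print(n,*kabsch(L,W)); allL+=L;allW+=W
    print(np.round(np.array(W),4))
th,t,r=kabsch(allL,allW);print("both",th,np.degrees(th),t,r)
E
```

```text
scene key [387.38961039 238.98051948] 154 [0.56783711 0.20194032 0.052     ]
scene block [344.57142857 249.16149068] 161 [0.66047515 0.12669587 0.054     ]
scene -0.08754637408475463 [0.56048616 0.13516303] [0.00443851 0.00424872 0.00740141 0.00188633 0.00046335]
[[0.4739 0.2422 0.012 ]
 [0.7409 0.0232 0.012 ]
 [0.7524 0.2139 0.012 ]
 [0.5678 0.2019 0.052 ]
 [0.6605 0.1267 0.054 ]]
side key [288.57971014 256.83333333] 138 [0.56782077 0.2087029  0.052     ]
side block [265.88495575 235.95575221] 113 [0.66195864 0.13036599 0.054     ]
side -0.07838170702456988 [0.56232981 0.13937594] [0.00550715 0.00253957 0.00398044 0.00354436 0.00118155]
[[0.4736 0.2424 0.012 ]
 [0.4553 0.05   0.012 ]
 [0.7556 0.2239 0.012 ]
 [0.5678 0.2087 0.052 ]
 [0.662  0.1304 0.054 ]]
both -0.08657238147183552 -4.960232080732741 [0.56129145 0.13731587] [0.00488444 0.00219177 0.00946315 0.00140613 0.00202242 0.00461177
 0.00432997 0.00492132 0.00569395 0.00199083]
```

Run:
```python
from h import *
from scipy.spatial.transform import Rotation as Ro
s=get_state(); R=Ro.from_rotvec(s["orientation"]).as_matrix(); print(np.round(R,3))
th=-0.085;t=np.array([.5613,.1373])
for sg in (1,-1):
    ty=np.array([-np.sin(th),np.cos(th),0])*sg; z=np.array([0,0,-1.]); Rd=np.c_[ty,np.cross(z,ty),z]
    d=Ro.from_matrix(R.T@Rd).as_rotvec(); print(sg,"rot tool",d, np.degrees(d[2]))
E2=np.array([np.cos(th),np.sin(th)]);F2=np.array([-np.sin(th),np.cos(th)])
tgt=t+F2*.033
print("tcp target",tgt,"delta tool now",R.T@(np.r_[tgt,.20]-s["tcp_pos"])*1e3)
m=camera_model("scene"); print("brush base",ray(m,(190,160),0),"bowl",ray(m,(234,130),0),"brown",ray(m,(300,220),0),"bulk pot",ray(m,(361,208),.012))
```

```text
[[ 0.283 -0.959 -0.   ]
 [-0.959 -0.283  0.001]
 [-0.001  0.    -1.   ]]
1 rot tool [-1.04512439e-03  2.40234859e-04 -2.76978436e+00] -158.69695418524188
-1 rot tool [1.71465275e-04 7.45947285e-04 3.71808092e-01] 21.30303444762302
tcp target [0.56410162 0.17018086] delta tool now [-578.45108369 -589.21267035    7.18826588]
brush base [ 0.59867429 -0.49120894  0.        ] bowl [ 4.00412752e-01 -4.76998850e-01  1.11022302e-16] brown [ 6.07252004e-01 -5.12608458e-02 -1.11022302e-16] bulk pot [0.47863068 0.07490862 0.012     ]
```

```bash
python3 -m creep '[-28.9,-29.4,0,0,0,0,-28.9,-29.4,0,0,0,0,-28.9,-29.4,0,0,0,0,-28.9,-29.4,0,0,0,0,-28.9,-29.4,0,0,0,0,-28.9,-29.4,0,0,0,0,-28.9,-29.4,0,0,0,0,-28.9,-29.4,0,0,0,0,-28.9,-29.4,0,0,0,0,-28.9,-29.4,0,0,0,0,-28.9,-29.4,0,0,0,0,-28.9,-29.4,0,0,0,0,-28.9,-29.4,0,0,0,0,-28.9,-29.4,0,0,0,0,-28.9,-29.4,0,0,0,0,-28.9,-29.4,0,0,0,0,-28.9,-29.4,0,0,0,0]' 0.61 20
```

```text
t: 1.57
tcp_pos: [0.5036, 0.0633, 0.2071]
orientation: [2.516, -1.881, -0.0]
ft_force: [1.5, -1.0, -0.2]
finger_gap: 0.0522
```

```bash
python3 -m creep '[-28,-28.7,0,0,0,0,-28,-28.7,0,0,0,0,-28,-28.7,0,0,0,0,0,0,0,0,0,0.124,0,0,0,0,0,0.124,0,0,0,0,0,0.124,0,0,0,0,0,0,0,0,0,0,0,0]' -
python3 - <<'E'
from h import *
s=get_state();print(s["t"],s["tcp_pos"],s["orientation"],s["joint_positions"],s["ft_force"])
im=get_image("wrist"); cv2.imwrite("pics/w1.png",im[:,:,::-1]); np.save("w1m.npy",camera_model("wrist"),allow_pickle=True)
E
```

```text
t: 2.23
tcp_pos: [0.5617, 0.1662, 0.207]
orientation: [2.129, -2.309, -0.0]
ft_force: [-0.1, 1.1, 0.4]
finger_gap: 0.0521
2.2333 [0.56174287 0.16617336 0.20695357] [ 2.12928899e+00 -2.30934240e+00 -4.53496369e-05] [-0.45350533  0.73687591  0.22902334  1.44712648 -0.18465681  0.97910028
 -1.83056628] [-0.13264635  1.06509269  0.4431342 ]
```

View pics/w1.png

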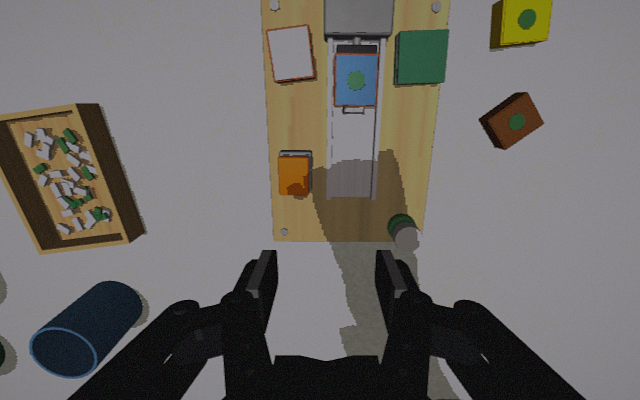

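The wrist view shows the key at (295,173), the block top at (356,80), the channel's open end at about (352,198), the board's key-side corner at (273,240), and both fingers at the bottom of the frame. I'll refine the ejector pose from these.

Run:
```python
from h import *
from scipy.spatial.transform import Rotation as Ro
m=np.load("w1m.npy",allow_pickle=True).item(); im=cv2.imread("pics/w1.png")
L=[];W=[]
h=cv2.cvtColor(im,cv2.COLOR_BGR2HSV)
for lo,hi,z,l,nm,box in [((8,170,60),(20,255,255),.052,(0,.066),"key",(270,140,320,210)),((100,80,50),(120,255,255),.054,(.1,0),"block",(325,40,390,115)),((55,80,30),(80,255,255),.054,(.1,0),"dot",(340,60,375,100))]:
    c,a=cen(im,lo,hi,box); P=ray(m,c,z); print(nm,c,a,P)
    k=cv2.inRange(h,lo,hi); x0,y0,x1,y1=box; q=np.argwhere(k[y0:y1,x0:x1]); mr=cv2.minAreaRect(np.float32(q[:,::-1]+[x0,y0]));P2=ray(m,mr[0],z);print("  rect",mr,P2)
    L.append(l);W.append(P2)
for uv,z,l in [((329,198),.030,(-.03,.024)),((376,198),.030,(-.03,-.024)),((273.5,240.5),.012,(-.1,.1)),((423.5,238),.012,(-.1,-.1))]:
    P=ray(m,uv,z);print(l,P);L.append(l);W.append(P)
th,t,r=kabsch(L,W);print(th,t,r)
cv2.imwrite("pics/w1c.png",cv2.resize(im[120:260,250:450],None,fx=4,fy=4,interpolation=cv2.INTER_CUBIC))
```

```text
key [293.11120841 175.29947461] 1142 [0.56884512 0.20186285 0.052     ]
  rect ((293.0, 175.0), (38.0, 30.0), 90.0) [0.56919482 0.20194661 0.052     ]
block [355.87866109  78.91930663] 1673 [0.66244929 0.12763793 0.054     ]
  rect ((356.4999694824219, 79.5), (40.99999237060547, 48.99999237060547), 0.0) [0.66186203 0.12704461 0.054     ]
dot [355.78039216  79.90588235] 255 [0.66154382 0.12777972 0.054     ]
  rect ((356.0, 80.0), (18.0, 16.0), 90.0) [0.66143895 0.12756498 0.054     ]
(-0.03, 0.024) [0.53192286 0.16443727 0.03      ]
(-0.03, -0.024) [0.52732465 0.10727691 0.03      ]
(-0.1, 0.1) [0.47185835 0.244039   0.012     ]
(-0.1, -0.1) [0.45937778 0.04236438 0.012     ]
-0.07481432602525687 [0.56255407 0.13491053] [0.00209906 0.00056854 0.00084527 0.00418663 0.00690702 0.00247834
 0.00402965]
```

View pics/w1c.png

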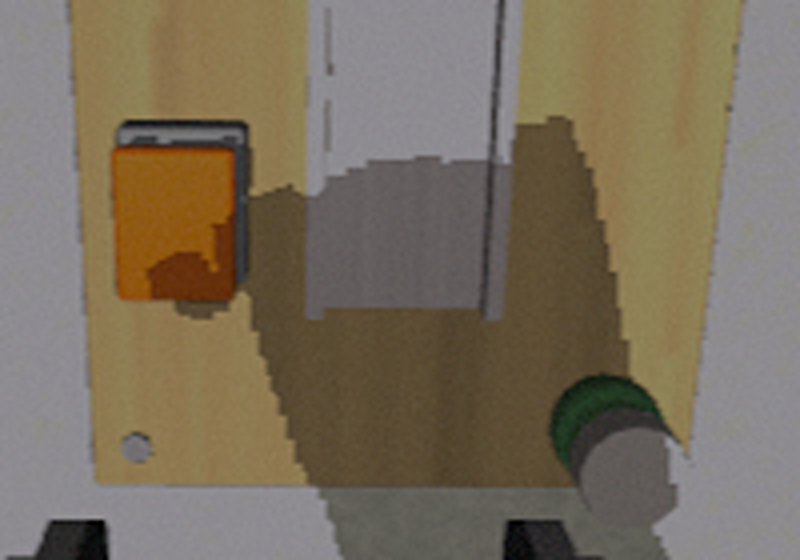

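Run:
```python
from h import *
from scipy.spatial.transform import Rotation as Ro
m=np.load("w1m.npy",allow_pickle=True).item()
L=[];W=[]
def a(l,uv,z): P=ray(m,uv,z);L.append(l);W.append(P)
a((0,.066),(293,175.3),.052);a((.1,0),(356,79.5),.054);a((.1,0),(355.8,79.9),.054)
f=lambda u,v:((u+.5)/4-.5+250,(v+.5)/4-.5+120)
a((-.03,.029),f(306,319),.042);a((-.03,-.029),f(504,319),.042)
a((-.1,.1),f(96,485),.012)
th,t,r=kabsch(L,W);print(th,t,r*1e3)
s=get_state();R=Ro.from_rotvec(s["orientation"]).as_matrix()
E=np.array([np.cos(th),np.sin(th)]);F=np.array([-E[1],E[0]])
ty=-np.r_[F,0];z=np.array([0,0,-1.]);Rd=np.c_[ty,np.cross(z,ty),z]
print("rot",Ro.from_matrix(R.T@Rd).as_rotvec())
for y in(.033,):
  tg=t+F*y; print(tg, "tool shift mm",R.T@(np.r_[tg,.115]-s["tcp_pos"])*1e3)
# finger tips in image at key/catch projection: expected positions
print(s["tcp_pos"],(np.r_[s["tcp_pos"][:2]]-t)@np.c_[E,F])
# where do finger tips appear? tip z= tcp z + dz
T=R
for dz in(0,-.005,-.010):
  for sx in(.026,-.026): print(dz,sx,proj(m,s["tcp_pos"]+R@np.array([sx,-.011,dz])))
```

```text
-0.08586327808205786 [0.56227817 0.13609975] [0.92540483 0.02031705 0.43216654 0.49162564 0.26870139 0.36576819]
rot [ 2.51405029e-04 -3.21444286e-05  5.28947685e-03]
[0.56510818 0.16897818] tool shift mm [-3.15901058 -3.10086444 92.04852267]
[0.56178643 0.16608002 0.2070494 ] [-0.00306098  0.02982765]
0 0.026 [367.83871055 225.03530559]
0 -0.026 [282.75176912 225.00780119]
-0.005 0.026 [368.9573018  228.37418145]
-0.005 -0.026 [281.58934876 228.34566022]
-0.01 0.026 [370.13752224 231.89701391]
-0.01 -0.026 [280.36288993 231.86740401]
```

```bash
python3 -m creep '[-3.2,-3.1,20,0,0,0.0053,0,0,35,0,0,0,0,0,35,0,0,0,0,0,10,0,0,0,0,0,0,0,0,0,0,0,0,0,0,0]'
python3 - <<'E'
from h import *
from scipy.spatial.transform import Rotation as Ro
s=get_state();print(s["t"],s["tcp_pos"],s["ft_force"],s["finger_gap"])
m=camera_model("wrist");im=get_image("wrist"); cv2.imwrite("pics/w2.png",im[:,:,::-1])
im=get_image("side"); cv2.imwrite("pics/s2.png",cv2.resize(im[150:300,200:360,::-1],None,fx=5,fy=4,interpolation=cv2.INTER_CUBIC))
th=-.08586;t=np.array([.56228,.1361]);E=np.array([np.cos(th),np.sin(th)]);F=np.array([-E[1],E[0]])
print((s["tcp_pos"][:2]-t)@np.c_[E,F]); R=Ro.from_rotvec(s["orientation"]).as_matrix();print(-R[:2,0]@np.c_[E,F])
for p in [(0,.066,.052),(0,0,.03),(-.03,0,.03)]: print(p,proj(m,np.r_[t+E*p[0]+F*p[1],p[2]]))
E
```

```text
t: 2.78
tcp_pos: [0.5657, 0.1689, 0.1083]
orientation: [-2.12, 2.318, -0.0]
ft_force: [0.1, 0.7, -0.2]
finger_gap: 0.052
2.7833 [0.56574515 0.16888358 0.10825434] [ 0.08766474  0.65644698 -0.1731038 ] 0.05197922727684081
[0.00064105 0.03295997]
[0.00338481 0.99999418]
(0, 0.066, 0.052) [284.43889555 210.67193826]
(0, 0, 0.03) [363.34511078 201.62417599]
(-0.03, 0, 0.03) [362.11177788 232.97374235]
```

View pics/w2.png

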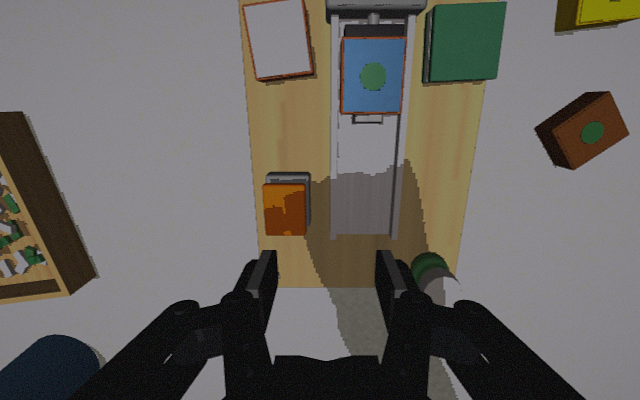

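View pics/s2.png

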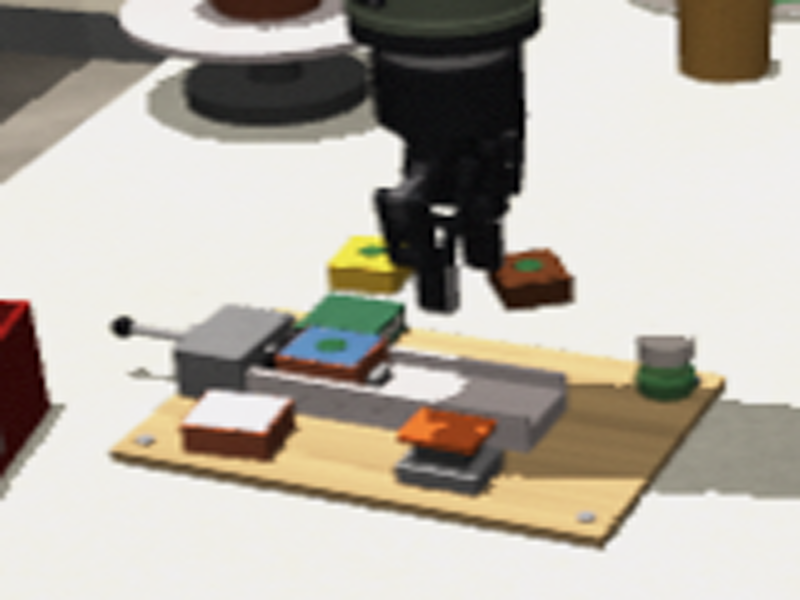

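Run:
```python
from h import *
th=-.08586;t=np.array([.56228,.1361]);E=np.array([np.cos(th),np.sin(th)]);F=np.array([-E[1],E[0]])
s=get_state();print(s["tcp_pos"])
for h in(.108,.112,.116,.120): print(h,[proj(camera_model("side"),np.r_[t+F*.066,h]).round(1)],[proj(camera_model("wrist"),np.r_[t+E*x+F*y,h]).round(1) for x in(-.011,0,.011) for y in(.007,.059,.066)])
```

```text
[0.56619337 0.16914107 0.10909696]
0.108 [array([288.3, 237.4])] [array([366.5, 257.4]), array([285.2, 257.7]), array([274.2, 257.7]), array([367.2, 241.9]), array([284.3, 242.1]), array([273.2, 242.1]), array([367.9, 225.7]), array([283.5, 226. ]), array([272.1, 226. ])]
0.112 [array([288.2, 236.1])] [array([367.3, 260.6]), array([284.3, 260.8]), array([273.2, 260.9]), array([368. , 244.8]), array([283.5, 245. ]), array([272.1, 245.1]), array([368.8, 228.4]), array([282.6, 228.6]), array([271. , 228.7])]
0.116 [array([288.1, 234.7])] [array([368.1, 264. ]), array([283.4, 264.2]), array([272.1, 264.2]), array([368.9, 247.9]), array([282.5, 248.1]), array([270.9, 248.1]), array([369.7, 231.1]), array([281.6, 231.4]), array([269.8, 231.4])]
0.12 [array([288.1, 233.4])] [array([369. , 267.4]), array([282.5, 267.6]), array([270.9, 267.6]), array([369.8, 251. ]), array([281.6, 251.3]), array([269.7, 251.3]), array([370.6, 234. ]), array([280.6, 234.3]), array([268.5, 234.3])]
```

```bash
python3 -m creep '[0,0.6,15,0,0,0,0,0,15,0,0,0,0,0,10,0,0,0,0,0,5,0,0,0,0,0,0,0,0,0,0,0,0,0,0,0]' 0.65
python3 - <<'E'
from h import *
im=get_image("side"); cv2.imwrite("pics/s3.png",cv2.resize(im[150:300,200:360,::-1],None,fx=5,fy=4,interpolation=cv2.INTER_CUBIC))
th=-.08586;t=np.array([.56228,.1361]);E=np.array([np.cos(th),np.sin(th)]);F=np.array([-E[1],E[0]])
s=get_state();print(s["t"],s["tcp_pos"],(s["tcp_pos"][:2]-t)@np.c_[E,F],s["ft_force"],s["finger_gap"])
E
```

```text
t: 3.38
tcp_pos: [0.565, 0.1691, 0.0629]
orientation: [-2.118, 2.319, -0.0]
ft_force: [-0.4, -0.9, 0.0]
finger_gap: 0.0559
3.4333 [0.56511875 0.16911948 0.06301294] [-3.27712449e-06  3.31412800e-02] [-0.16365328 -0.21887938  0.5459044 ] 0.05535153483603656
```

View pics/s3.png

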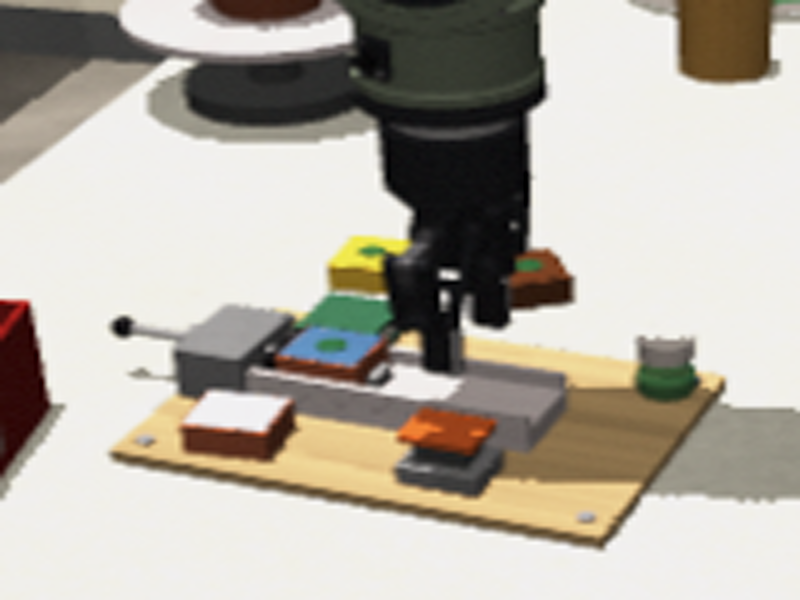

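The side view shows the key finger's tip at about (443,370) in the crop, still around 35 mm above the key. That means the tips stand well behind the TCP at this opening, so I'll go down step by step and watch the force.

```bash
python3 -m creep '[0,0,5,0,0,0,0,0,5,0,0,0,0,0,4,0,0,0,0,0,0,0,0,0,0,0,0,0,0,0]'
python3 - <<'E'
from h import *
im=get_image("wrist"); cv2.imwrite("pics/w4.png",im[:,:,::-1])
im=get_image("side"); cv2.imwrite("pics/s4.png",cv2.resize(im[150:300,200:360,::-1],None,fx=5,fy=4,interpolation=cv2.INTER_CUBIC))
E
```

```text
t: 3.85
tcp_pos: [0.5645, 0.169, 0.0479]
orientation: [2.118, -2.319, -0.0]
ft_force: [0.3, -0.2, 0.5]
finger_gap: 0.0554
```

View pics/w4.png

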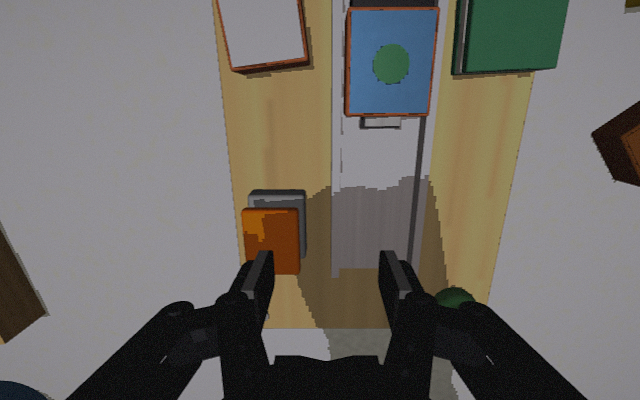

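View pics/s4.png

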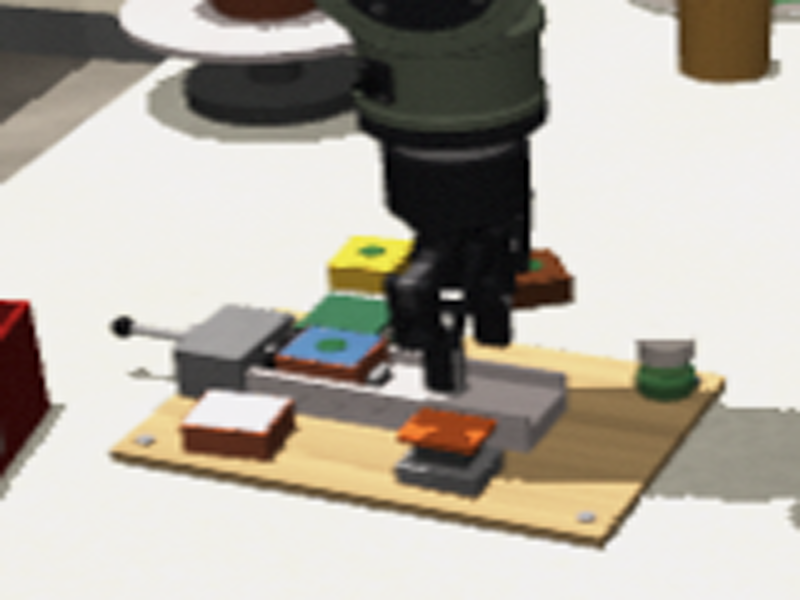

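```bash
python3 -m creep '[0,0.5,5,0,0,0,0,0,5,0,0,0,0,0,4,0,0,0,0,0,0,0,0,0,0,0,0,0,0,0]'
python3 - <<'E'
from h import *
im=get_image("side"); cv2.imwrite("pics/s5.png",cv2.resize(im[150:300,200:360,::-1],None,fx=5,fy=4,interpolation=cv2.INTER_CUBIC))
th=-.08586;t=np.array([.56228,.1361]);E=np.array([np.cos(th),np.sin(th)]);F=np.array([-E[1],E[0]])
s=get_state();print(s["t"],s["tcp_pos"],(s["tcp_pos"][:2]-t)@np.c_[E,F],s["ft_force"],s["finger_gap"])
E
```

```text
t: 4.37
tcp_pos: [0.564, 0.169, 0.0338]
orientation: [2.118, -2.319, -0.0]
ft_force: [-0.1, -0.3, 0.2]
finger_gap: 0.0558
4.4167 [0.56413336 0.16906875 0.03403943] [-0.00098069  0.03300624] [1.07041692 0.07235167 0.30300519] 0.05564828005819867
```

View pics/s5.png

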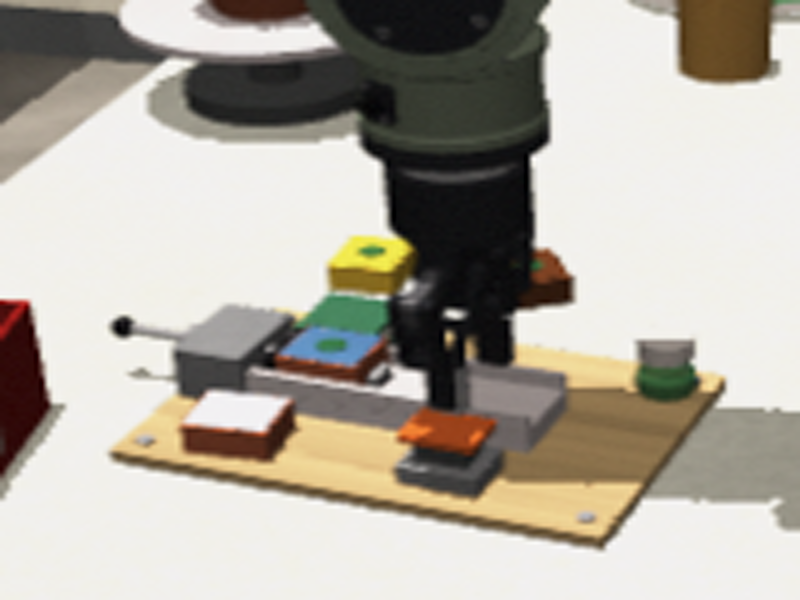

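```bash
python3 -m creep '[0,-1,4,0,0,0,0,0,3,0,0,0,0,0,0,0,0,0]'; python3 -m creep '[0,0,2,0,0,0,0,0,0,0,0,0]';  python3 - <<'E'
from h import *
im=get_image("side"); cv2.imwrite("pics/s6.png",cv2.resize(im[150:300,200:360,::-1],None,fx=5,fy=4,interpolation=cv2.INTER_CUBIC))
E
```

```text
t: 4.67
tcp_pos: [0.5649, 0.1689, 0.0265]
orientation: [2.118, -2.319, -0.001]
ft_force: [-0.4, -0.1, -0.4]
finger_gap: 0.0556
t: 4.83
tcp_pos: [0.565, 0.169, 0.0248]
orientation: [2.119, -2.319, -0.0]
ft_force: [-0.1, 0.2, -0.8]
finger_gap: 0.0557
```

View pics/s6.png

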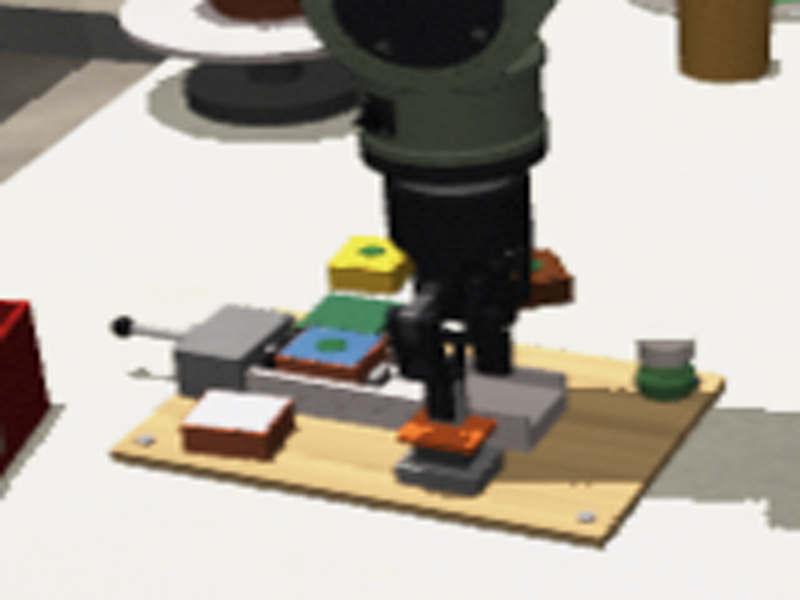

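```bash
for i in 1 2 3; do python3 -m creep '[0,0,2,0,0,0,0,0,0,0,0,0]' | egrep 'tcp|ft'; done
```

```text
tcp_pos: [0.5653, 0.169, 0.0231]
ft_force: [-0.1, 0.3, 1.7]
tcp_pos: [0.5653, 0.169, 0.021]
ft_force: [1.1, 0.3, 3.5]
tcp_pos: [0.5653, 0.1691, 0.019]
ft_force: [0.9, 0.8, 3.4]
```

```bash
python3 -m creep '[0,0,3,0,0,0,0,0,3,0,0,0,0,0,2.5,0,0,0,0,0,0,0,0,0]'; python3 -m creep '[0,0,1,0,0,0,0,0,0,0,0,0]';python3 - <<'E'
from h import *
im=get_image("side"); cv2.imwrite("pics/s7.png",cv2.resize(im[150:300,200:360,::-1],None,fx=5,fy=4,interpolation=cv2.INTER_CUBIC))
im=get_image("wrist"); cv2.imwrite("pics/w7.png",im[:,:,::-1])
E
```

```text
t: 5.72
tcp_pos: [0.5653, 0.1691, 0.0103]
orientation: [-2.118, 2.319, -0.0]
ft_force: [1.8, 1.6, 5.4]
finger_gap: 0.0555
t: 5.88
tcp_pos: [0.5653, 0.1691, 0.0098]
orientation: [-2.118, 2.319, -0.0]
ft_force: [1.7, -0.5, 4.7]
finger_gap: 0.0556
```

View pics/s7.png

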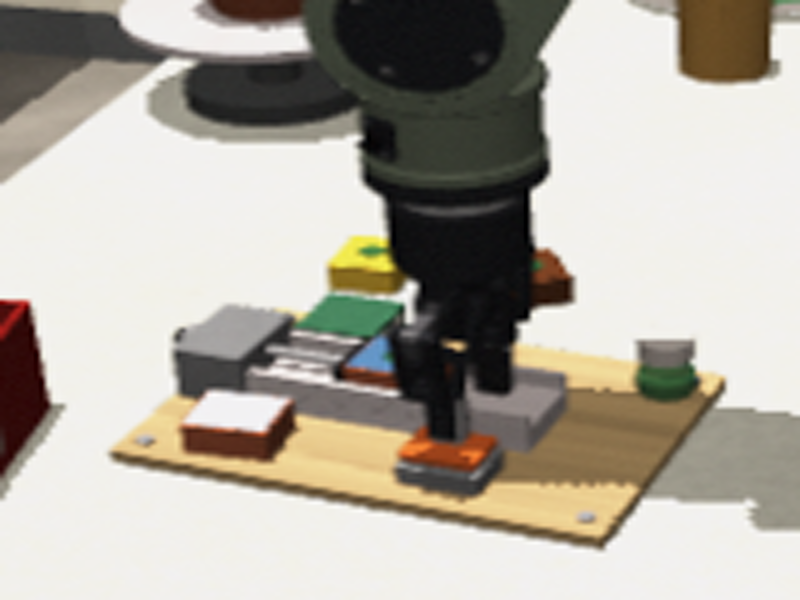

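View pics/w7.png

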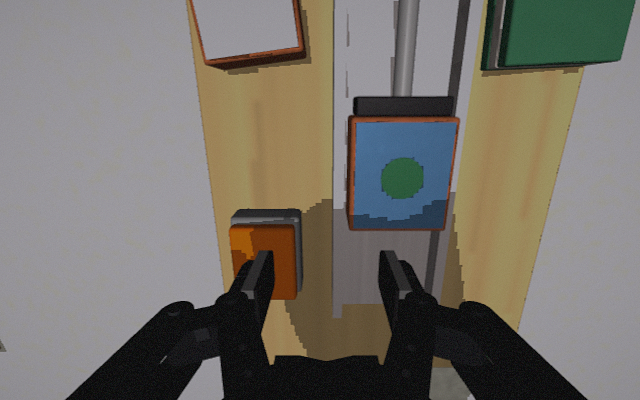

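The block has popped out and slid towards the catch finger, with its top at (403,175) in the wrist view. I'll press a touch more and check that it has stopped.

```bash
python3 -m creep '[0,0,1,0,0,0,0,0,0,0,0,0,0,0,0,0,0,0,0,0,0,0,0,0,0,0,0,0,0,0,0,0,0,0,0,0]';cat > chk.py <<'E'
from h import *
import sys
n=sys.argv[1]
s=get_state();m=camera_model("wrist");im=get_image("wrist")[:,:,::-1].copy(); cv2.imwrite(f"pics/w{n}.png",im)
th=-.08586;t=np.array([.56228,.1361]);E=np.array([np.cos(th),np.sin(th)]);F=np.array([-E[1],E[0]])
c,a=cen(im,(55,80,30),(80,255,255),(340,120,470,240));P=ray(m,c,.054);print(s["t"],"dot",c,a,"local",(P[:2]-t)@np.c_[E,F])
print(s["tcp_pos"],(s["tcp_pos"][:2]-t)@np.c_[E,F],s["ft_force"],s["finger_gap"])
side=get_image("side")[:,:,::-1];cv2.imwrite(f"pics/s{n}.png",cv2.resize(side[150:300,200:360],None,fx=5,fy=4,interpolation=cv2.INTER_CUBIC))
E
python3 chk.py 8; python3 -m creep '[0,0,0,0,0,0,0,0,0,0,0,0,0,0,0,0,0,0,0,0,0,0,0,0,0,0,0,0,0,0,0,0,0,0,0,0]'; python3 chk.py 9
```

```text
t: 6.48
tcp_pos: [0.5653, 0.1691, 0.0094]
orientation: [-2.118, 2.319, 0.0]
ft_force: [-2.7, -0.6, 17.3]
finger_gap: 0.0553
6.4833 dot [399.33878887 213.35188216] 1222 local [0.03584708 0.00011991]
[0.56532385 0.16912625 0.00944365] [0.00020048 0.03316562] [-2.72880886 -0.5686534  17.30362918] 0.05528271523778364
t: 7.08
tcp_pos: [0.5653, 0.1692, 0.0095]
orientation: [-2.118, 2.319, 0.0]
ft_force: [-3.4, -0.8, 18.4]
finger_gap: 0.0558
7.0833 dot [399.28278689 213.3852459 ] 1220 local [0.03583141 0.00014368]
[0.56533927 0.16915869 0.00945784] [0.00021307 0.03319926] [-3.44964845 -0.78955935 18.41916078] 0.05576234541448966
```

View pics/w9.png

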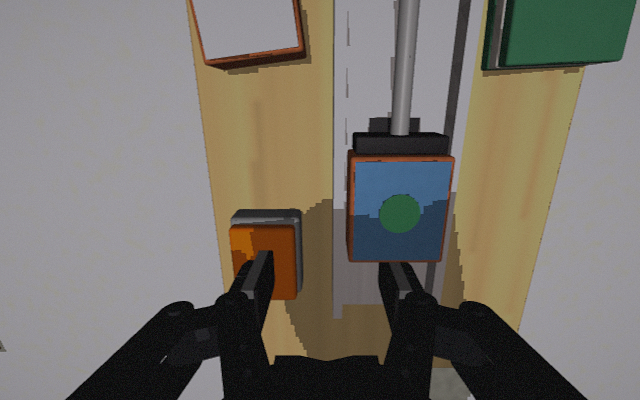

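View pics/s9.png

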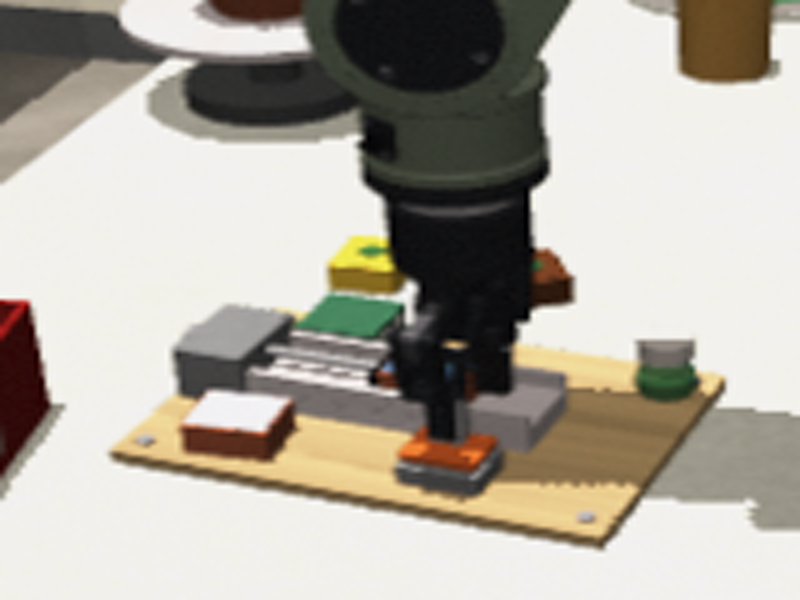

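The block is at rest: its centre reads x 35.8 mm, y 0.1 mm in both looks, with its front face on the finger's side. The key is at the bottom and the force is steady, so I'm handing in.

```bash
python3 -c "
from plant import *
close_job(); s=get_state(); print(s['t'],s['ft_force'],s['tcp_pos'])"
```

```text
the job is handed in; nothing more can be done
the job is handed in; nothing more can be done
```

The job is done and handed in at about 7.1 s. One finger is holding the orange key at the bottom of its travel, and the other stands in the channel with the block trapped against it.

- **Pressing and catching:** the catch finger was already in the channel, level with the key, before the gate let go. The block popped out and slid against it.
- **Block:** two looks 0.6 s apart put its centre at the same spot, x 35.8 mm and y 0.1 mm. That puts its front face about 11 mm from the catch point, which fits half the finger's width, and the follower is still pushing behind it.
- **Key:** the downward force rose from about 5 N to 17–18 N, so the key is against its stop. The sideways reading was about 3.4 N, near the 4 N push expected.
- **Other items:** in the last views the spare, tiles, pot and the brown and yellow look-alikes looked undisturbed. I judged this by eye. I did not take a last scene view to check the mug, bowl, brushes and tray, but the arm's path kept clear of them.
- **One disagreement:** at this opening the fingertips stood about 29 mm behind the TCP, more than the stated 13 mm. I used the force at key contact to judge their height instead, which puts the catch finger's tip at about z 38 mm, within the 32–48 mm band.

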